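# Mesh the crank with the coffee mill and keep it pressed home

## Task

Lift the mill's crank out of its wooden rest, turn it until the four splines of its stem mesh with the cross-shaped slots on top of the coffee mill, and slide it down fully home against the spring, until its collar sits flush on the mill's head. Finish while still holding the crank and pressing it down: do not let go. Leave the glass canister, the saucer and the teaspoon where they are.

Things in the scene. Friction and masses are not known exactly. Their poses are not given: they have to be found in the camera images.
- crank: Steel mill crank, 0.16 kg, loose, hanging upright in the rest, yaw varies. Origin: centre of the stem's foot; z up the stem, x along the crank arm. Stem 0 to 30 mm above the origin: a cross of four wings (splines) along +-x and +-y, 26 mm tip to tip, 7 mm thick; the lowest 4 mm slimmer as a lead-in (22 and 5 mm).
- crank_collar (a point): Centre of the underside of the crank's round collar, 30 mm above the crank's origin; axes as the crank's. Collar 42 mm in diameter, 6 mm thick. On it lies the arm, 14 mm wide, 6 mm thick, out to x = +80 mm, with an upright wooden knob 22 mm in diameter, 33 mm tall, centred at x = +72 mm.
- crank_hub (a point): Where to grip: point inside the hub on the crank's axis, 64 mm above the crank's origin; axes as the crank's. The hub is a dark steel block 26 mm along x and 16 mm along y, 36 to 80 mm above the crank's origin. Fingers closing along y from above with the TCP here straddle hub and arm and stay clear of the collar.
- rest: Wooden block, 70 x 70 mm and 55 mm high, fixed to the shelf; origin at the centre of its underside, z up. A round hole 33 mm in diameter, 45 mm deep, in the middle of its top holds the crank's stem, the crank's collar resting on the top face (crank origin 25 mm above the rest's origin).
- mill: Hand coffee mill, round steel body up to 92 mm in diameter and 90 mm high, fixed to the shelf; origin at the centre of its underside, z up, axis vertical. On top of it stands the 34 mm square jaw head that drives the burr.
- drive_mouth (a point): On the mill's vertical axis, level with the top of its square jaw head, 128 mm above the shelf. x and y run along two crossing slots (z up), 9.5 mm wide, 34 mm long, open-ended, between four square jaws; floor 34 mm down. The crank's wings enter along the slots, any of four ways round. Fully home, the crank's origin is 30 mm below this point, its collar on the jaws.
- drive (a joint): Turn of the jaw head on the mill about the vertical, rad, counter-clockwise from above positive, 0 when its slots line up with the mill's x and y. It turns only stiffly (about 0.35 N m) and stays put under a light touch.
- seat (a joint): Travel of the sprung brass seat in the middle of the jaw head, m: 0 when up (its top 22 mm below the mouth), 0.008 when the crank is fully home, stop at 0.010. The spring pushes up with about 4 N at 0 and 10 N when home, so the crank rises 8 mm if it is not held down.
- canister: Glass clamp-lid canister, 90 mm in diameter, 127 mm high; origin under its centre. Leave alone.
- saucer: Patterned ceramic saucer, 140 mm in diameter, 16 mm high; origin under its centre. Leave alone.
- teaspoon: Steel teaspoon, 134 mm long, lying on the shelf, origin under its middle, bowl towards +x. Leave alone.
Mind the look-alikes: they are no part of the job. Leave any pink or red look-alike of the crank alone.

How it is judged (in metres and radians):
On the way, in this order (a step that is already met when the one before it is completed fails the run):
1. the crank is lifted clear out of the rest (z of crank in the frame of rest above 0.058 m), for 0.1 s.
2. the stem's splines are meshed in the mill's slots, at least 12 mm deep (horizontal distance between crank and drive_mouth below 0.004 m and z of crank in the frame of drive_mouth below -0.012 m and angle between crank's own z axis and vertical below 0.12 rad), for 0.1 s.
At the end, for the whole second after the job is handed in: Throughout the last second the crank stands upright (within 0.08 rad) in the mill's slots, its stem within 4 mm of the mill's axis and within 2 mm of fully home, the sprung seat is pushed down at least 6 mm, the crank is still, and the fingers are still on it (over 3 N) (value of joint seat above 0.006 m and horizontal distance between crank and drive_mouth below 0.004 m and z of crank in the frame of drive_mouth below -0.028 m and angle between crank's own z axis and vertical below 0.08 rad and contact force between the fingers and crank above 3 N and linear speed of crank below 0.02 m/s); the arm keeps its last pose, push and grip.
It fails at once if the glass canister is disturbed (moved over 30 mm) (distance of canister from where it was at the start of the episode above 0.03 m).
It fails at once if the saucer is disturbed (moved over 30 mm) (distance of saucer from where it was at the start of the episode above 0.03 m).
It fails at once if the teaspoon is disturbed (moved over 30 mm) (distance of teaspoon from where it was at the start of the episode above 0.03 m).
It also fails if it takes over 48 s, if anything falls off the work surface, if the arm or the gripper's body presses on something with over 40 N, if the wrist force passes 120 N, or if a joint passes its speed limit or range.

## Robot

A 6-joint arm with a two-finger parallel gripper is mounted at the origin on the work surface. World frame = base frame: x ahead of the robot, y to its left, z up, the work surface at z = 0. Lengths are in mm, angles in rad, forces in N, time in s.
With the tool pointing down it reaches from about 350 to 975 mm from the base axis. Payload 7.1 kg.
Tool frame: the origin (TCP) lies between the finger pads, 19 mm behind the fingertips; this is the grasp point; x points along the fingers, y is the direction in which the jaws open and shut, and the axes are right-handed (so a half turn about x gives the same grasp; the last joint's range is limited). The gripper opens to 88 mm and grips with 3 to 60 N. Pads are 20 mm wide; open, the fingers measure 115 mm over their backs; the gripper's body (75 mm by 178 mm) begins 61 mm behind the grasp point.
Start: joints at [1.112, 0.423, 1.63, -0, 1.089, -0.019], TCP at [266.067, 565.521, 241.375] pointing down, gripper open.
Joint ranges: [-3, 3], [-0.9, 2.11], [0.09, 2.58], [-1.31, 4.45], [0.11, 2.69], [-2.54, 2.54]. Speed limits (rad/s): [2.39, 2.39, 3.01, 3.14, 3.14, 3.14].

## Interface

Orientations are given as a rotation vector (axis times angle).
In Python, from workcell import ctrl gives the robot as it stands.
- The arm moves only by the tool apply_moves, never from a script. Its argument "increments" is a list of rows, each an object with "gripper": the opening in per cent of the stroke, from 0 (shut) to 100 (fully open); "delta_pos": the shift along the tool's x, y, z in cm, a list of three; "dr": the turn, a rotation vector about the tool's x, y, z in rad, a list of three. In form: [{"gripper": gripper, "delta_pos": [dx, dy, dz], "dr": [ax, ay, az]}, ...]. A call has exactly 5 rows; each row shifts and turns the commanded pose from where the row before left it, along the tool's axes as they then stand; what a row does not reach is not made up. A row lasts 1/12 s, in which the tool goes at most 41.7 mm and 7.16 degrees, less where a joint would pass 70% of its speed; a pose out of reach is approached as far as the arm can. A call with a gripper value outside its range is refused whole. The fingers move at their own pace and stop on an object; the grip force is fixed at half the most. Time passes only in rows, so rows that do not move let the fingers close, or fill a call up. It gives the time, the measured TCP pose, the force and the opening at its end, in the units of the state.
- ctrl.get_obs(): the state, without advancing time (a new reading comes with each control period).
- ctrl.get_image(name): name is "side" or "top"; returns a dict with "img" (400x640x3 uint8, red, green, blue), "range_z" (400x640 float32, mm along the optical axis (not along the pixel's ray), 0 where there is no reading), "mtx" (3x3 intrinsics, pixels), "k1" (the pictures are not rectified: a ray, as slopes to the right and down, at radius r is drawn at 1 + k1 r^2 times it, then the intrinsics apply), "rvec" (rotation vector, rad) and "tvec" (3), from world to camera coordinates, as OpenCV has them. Camera axes: x right, y down, z forward; pixel columns grow to the right and rows downward; lengths in mm; the calibration is good to about 2 mm. A picture is of the moment at which its call begins.
- ctrl.close_job(): hands the job in, once; it reports no verdict.
The state is a dict: "t": time; "qpos": joint angles; "qvel": joint speeds; "joint_torque": joint torques, N m; "ee_pos": TCP position; "orientation": TCP orientation; "ft_force": force on the tool from outside, world axes, zero at the start; "moment": the same for the moment, N m; "width": finger opening in mm.
Only numpy, scipy, OpenCV 4.12 (cv2) and the standard library are available. Lean on these libraries where they do the work, as an engineer would, in place of code of your own. Each camera call takes 0.05 s, during which the arm holds its last target. There are 200 camera calls.

## Working session

There is one attempt and no reset: what is moved stays moved. The work goes in short steps, Python scripts to look and compute and a tool call to move; the robot and the scene stay as the last step left them, time stands still between calls to the robot, and variables do not carry over. Pictures are saved under pics/ and viewed, about 8 in all and at most 12, crops included, and the job is handed in when it is done.

Besides the shell and the picture viewer there is one more tool, called after ">>>" as name([rows], argument=value, ...), one row to a line, values as JSON. apply_moves: Moves the arm, as the interface text tells. Its arguments: {"type":"object","properties":{"increments":{"type":"array","items":{"type":"object","properties":{"gripper":{"type":"number"},"delta_pos":{"type":"array","items":{"type":"number"}},"dr":{"type":"array","items":{"type":"number"}}}}}},"required":["increments"]}

```bash
mkdir -p pics
cat > h.py <<'E'
import numpy as np, cv2
from workcell import ctrl
from scipy.spatial.transform import Rotation as R
def get(n):
    d=ctrl.get_image(n); np.savez(f'/tmp/{n}.npz',**d); return d
def pts(d):
    """world xyz per pixel"""
    K=d['mtx'];h,w=d['range_z'].shape
    u,v=np.meshgrid(np.arange(w),np.arange(h))
    x=(u-K[0,2])/K[0,0];y=(v-K[1,2])/K[1,1]
    xu,yu=x.copy(),y.copy()
    for _ in range(10):
        s=1+d['k1']*(xu**2+yu**2);xu=x/s;yu=y/s
    z=d['range_z'];P=np.stack([xu*z,yu*z,z],-1)
    Rm=cv2.Rodrigues(np.array(d['rvec'],float))[0]
    W=(P-np.array(d['tvec']).ravel())@Rm
    W[z==0]=np.nan
    return W
def proj(d,p):
    Rm=cv2.Rodrigues(np.array(d['rvec'],float))[0]
    c=Rm@np.array(p,float)+np.array(d['tvec']).ravel();x=c[:2]/c[2];x=x*(1+d['k1']*(x@x))
    K=d['mtx'];return K[0,0]*x[0]+K[0,2],K[1,1]*x[1]+K[1,2]
def save(img,n): cv2.imwrite(f'pics/{n}.png',img[...,::-1])
E
python3 - <<'E'
from h import *
for n in ('top','side'):
    d=get(n);save(d['img'],n+'1')
    Rm=cv2.Rodrigues(np.array(d['rvec'],float))[0];print(n,-Rm.T@np.array(d['tvec']).ravel(),d['mtx'][0,0],d['k1'],Rm[2])
print(ctrl.get_obs())
E
```

```text
top [ 473.06337106  -26.66482969 1220.81385048] 447.98694678062697 -0.010817985484308821 [ 7.05116383e-02  7.44453708e-04 -9.97510679e-01]
side [ 313.49106402 -634.76398207  879.12123995] 390.76698427122807 -0.04196841892601038 [ 0.2512459   0.60269624 -0.75738547]
{'t': 0.1, 'qpos': array([ 1.11202004e+00,  4.23736656e-01,  1.63061231e+00,  2.16964112e-05,
        1.08859786e+00, -1.90158368e-02]), 'qvel': array([-0.00079897, -0.00226473, -0.00093605, -0.00059787, -0.00066238,
       -0.00065527]), 'joint_torque': array([-1.15542571e-04, -5.45617962e+01, -2.74325198e+01,  6.44352240e-02,
        1.88091741e-02, -1.16736726e-05]), 'ee_pos': array([265.84595535, 565.11472756, 240.69724587]), 'orientation': array([ 0.34386993,  1.54348161, -0.34594326]), 'ft_force': array([ 0.48608448,  0.02955421, -0.83558347]), 'moment': array([-0.04228739, -0.0200975 ,  0.053713  ]), 'width': 88.13042887043304}
```

View pics/top1.png

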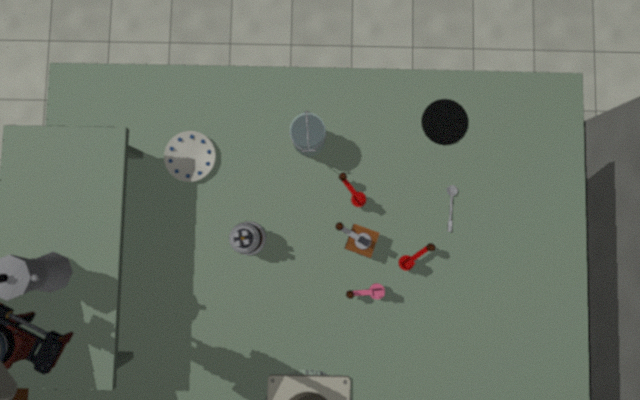

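View pics/side1.png

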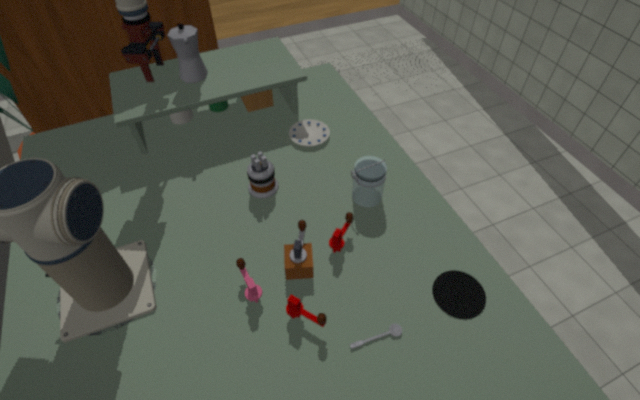

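Candidates for the crank, in the top view: steel in the wooden rest (363,240), red (358,199), red (407,262), pink (376,292). Only the grey one stands in a wooden rest, at (298,255) in the side view, so that is my choice. The mill is at top (246,238), side (262,175). Next I'll measure both and check a close crop.

Run:
```python
from h import *
d=dict(np.load('/tmp/top.npz'));W=pts(d)
im=d['img'];a=im[200:280,310:410];b=im[200:280,200:300]
save(np.hstack([cv2.resize(x,None,fx=4,fy=4,interpolation=cv2.INTER_CUBIC) for x in (a,b)]),'crop1')
np.set_printoptions(linewidth=250,precision=0,suppress=True)
print('rest z',W[222:260:2,330:382:2,2])
print('mill z',W[222:256:2,230:264:2,2])
print(W[240,363],W[238,244],W[226,340],W[60,300],W[300,300])
```

```text
rest z [[  2.  -5.   2.   1.  89.  86.   0.   1.   2.   2.   0.   4.   0.   1.  -0.  -1.  -3.   3.  -0.   3.   2.  -1.   1.  -1.  -1.  -3.]
 [ -0.   1.   2. 101.  96.  96.  98.  -1.   4.  10.  -4.   5.  54.  55.   2.   3.   2.   2.   3.   0.   1.   5.   2.  -3.  -1.  -1.]
 [ -2.   0.   1. 101. 102.  99.  96.   2.   2.   2.  -0.  26.  56.  55.  54.  57.   2.  -1.   1.  -3.  -2.  -0.  -1.   1.   0.   1.]
 [  3.   2.   1.  93. 103. 101.  96.  73.  68.   1.   1.  55.  58.  59.  59.  55.  56.  57.  60.  -0.   1.   1.   5.  -3.  -1.  -0.]
 [  4.  -2.  -1.   5.  82.  72.  64.  68.  68.  69.  68.  56.  54.  55.  57.  55.  57.  59.  51.  52.  59.  55.  -2.  -1.   4.   3.]
 [  2.  -2.  -0.   2.  -0.   1.   3.  68.  72.  65.  65.  69.  55.  57.  59.  58.  61.  55.  59.  55.  56.  57.  61.  53.  55.   6.]
 [ -0.   3.   1.   2.   2.   0.   2.   1.  -3.  66.  68.  63.  69.  68.  62.  64.  66.  64.  58.  56.  59.  57.  56.  56.  53.   2.]
 [  2.   1.  -2.  -4.  -3.   3.  -0.   5.   1.   6.  68.  61.  72.  69.  67.  81. 104.  60.  59.  61.  57.  58.  56.  61.   1.   7.]
 [ -4.   2.   2.   2.   2.   
[... 2329 characters left out ...]
 90. 126. 128. 130. 113.  94. 132. 126. 131.  98.  87.  92.  89.  81.  41.   6.]
 [ 83.  91.  89. 125. 130. 122.  94. 129. 117.  96.  92.  91.  89.  84.  75.  23.   9.]
 [  5.  87.  90.  89.  93.  96.  96.  96.  95.  91.  90.  88.  83.  84.  62.  16.   8.]
 [  1.  84.  86.  91.  89.  91.  90.  89.  91.  90.  91.  85.  82.  73.  11.  10.   6.]
 [  2.   0.  -1.  84.  86.  93.  89.  89.  86.  87.  87.  84.  68.   9.  17.  10.   6.]
 [ -4.   1.   4.   1.  80.  86.  86.  88.  86.  81.  77.  11.  11.  11.   1.   0.  -1.]
 [  3.   0.  -1.   0.   1.  -3.   3.  10.   5.   7.  11.  10.  -1.   1.   1.  -1.  -2.]]
[ 468. -130.  106.] [467. 167. 101.] [502. -72.  99.] [1267.   86. -745.] [303.  28.   1.]
```

View pics/crop1.png

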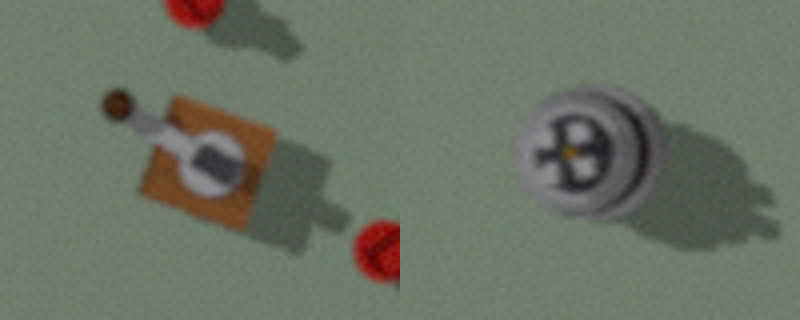

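The crop shows the steel crank in the rest (hub around crop (215,162), knob (118,105)) and the mill's cross slots around (570,153). Next I'll fit both with templates over averaged frames from both cameras.

```bash
cat >> h.py <<'E'
def avg(n,k=4):
    ds=[ctrl.get_image(n) for _ in range(k)];d=ds[0]
    z=np.array([x['range_z'] for x in ds],float);z[z==0]=np.nan
    d['range_z']=np.nan_to_num(np.nanmedian(z,0)).astype(np.float32)
    d['img']=np.mean([x['img'] for x in ds],0).astype(np.uint8);return d
def plane(d,z0):
    """each pixel's ray cut with plane z=z0"""
    e=dict(d);e['range_z']=np.full_like(d['range_z'],1000.);P=pts(e)
    Rm=cv2.Rodrigues(np.array(d['rvec'],float))[0];c=-Rm.T@np.array(d['tvec']).ravel()
    return (c+(P-c)*((z0-c[2])/(P[...,2]-c[2]))[...,None])[...,:2]
E
cat > fit.py <<'E'
from h import *
from scipy.optimize import differential_evolution as DE
def jaws(ds,c0,z0=128,head=True):
    out=[]
    for d in ds:
        W=pts(d);G=plane(d,z0);sel=np.hypot(*(G-c0).transpose(2,0,1))<34
        g=G[sel];hi=(np.nan_to_num(W[sel][:,2])>114).astype(float)
        I=d['img'][sel].mean(1).astype(float)
        def tmpl(p):
            c,s=np.cos(p[2]),np.sin(p[2]);q=g-p[:2];x=np.abs(q[:,0]*c+q[:,1]*s);y=np.abs(-q[:,0]*s+q[:,1]*c)
            sg=lambda a:1/(1+np.exp(-np.clip(a/.8,-40,40)))
            return sg(x-4.75)*sg(17-x)*sg(y-4.75)*sg(17-y)
        for nm,v in(('depth',hi),('img',I)):
            r=DE(lambda p:-np.corrcoef(tmpl(p),v)[0,1],[(c0[0]-12,c0[0]+12),(c0[1]-12,c0[1]+12),(-np.pi/4,np.pi/4)],seed=1,maxiter=150)
            out.append(r.x);print('jaws',nm,r.x[:2].round(1),round(r.x[2],3),'corr',round(-r.fun,2),sel.sum())
    return out
E
python3 - <<'E'
from fit import *
ds=[avg('top'),avg('side')]
import pickle;pickle.dump(ds,open('/tmp/ds.pkl','wb'))
for n,d in zip(('top','side'),ds):
    W=pts(d);xy=W[...,:2];z=W[...,2]
    near=lambda c,r:np.hypot(*(xy-np.array(c)).transpose(2,0,1))<r
    hub=near((468,-130),22)&(z>92)&(z<112);kn=near((505,-68),25)&(z>92)&(z<106)
    h=xy[hub];k=np.median(xy[kn],0)
    rc=cv2.minAreaRect(h.astype(np.float32));
    v=k-h.mean(0)
    print(n,'hub mean',h.mean(0),'z',np.median(z[hub]),'rect',rc,'knob',k,kn.sum(),'dist',np.hypot(*v),'yaw',np.arctan2(v[1],v[0]))
    m=near((463,165),60)&(z>60)&(z<100);(c,r)=cv2.minEnclosingCircle(xy[m].astype(np.float32));print(' mill body',c,r,xy[m].mean(0))
jaws(ds,np.array([465.,168.]))
E
```

```text
top hub mean [ 466.19533144 -131.60673262] z 105.57148470990111 rect ((465.9629821777344, -132.19219970703125), (25.653629302978516, 15.680435180664062), 59.75214767456055) knob [501.69031324 -69.93433285] 48 dist 71.15742144345717 yaw 1.048555722642214
 mill body (467.140869140625, 170.7086181640625) 39.662818908691406 [466.8796246  165.70063476]
side hub mean [ 467.02268708 -135.04295374] z 105.09673914783232 rect ((467.7229309082031, -133.2381134033203), (24.739900588989258, 16.5491943359375), 66.3817367553711) knob [502.175726   -73.75267954] 46 dist 70.6557418495602 yaw 1.0500524167255987
 mill body (467.8864440917969, 168.0887908935547) 39.52689743041992 [464.41287107 151.01708622]
jaws depth [467.3 169.7] 0.198 corr 0.92 615
jaws img [467.4 171.3] 0.195 corr 0.41 615
jaws depth [468.  168.9] 0.168 corr 0.62 316
jaws img [468.6 171.6] 0.229 corr 0.61 316
```

```bash
cat >> h.py <<'E'
def plan(xyz,yaw=None):
    """offset (cm, tool axes) to xyz; turn about tool x so tool y lies at yaw (mod pi)"""
    o=ctrl.get_obs();r=R.from_rotvec(o['orientation']);M=r.as_matrix()
    print('t',round(o['t'],2),'pos',o['ee_pos'].round(1),'axes',M.round(3).tolist(),'w',round(o['width'],1),'F',o['ft_force'].round(1),'q6',o['qpos'][5].round(3))
    print('tilt',np.degrees(np.arccos(-M[2,0])).round(2),'delta cm tool',(M.T@(np.array(xyz)-o['ee_pos'])/10).round(3))
    y=np.arctan2(M[1,1],M[0,1])
    if yaw is not None:
        a=(yaw-y+np.pi/2)%np.pi-np.pi/2
        print('ytool yaw',y.round(4),'world turn',a.round(4),'-> dr x',-a.round(4))
E
python3 -c "
from h import *
plan((466.5,-132.3,200),1.049+np.pi/2)"
```

```text
t 0.5 pos [266.1 565.5 241.4] axes [[0.0, 0.426, 0.905], [-0.0, 0.905, -0.426], [-1.0, 0.0, 0.0]] w 87.5 F [ 0.6 -0.3 -0.3] q6 -0.019
tilt 0.0 delta cm tool [  4.138 -54.609  47.844]
ytool yaw 1.131 world turn 1.4888 -> dr x -1.4888
```

>>> apply_moves([
  {"gripper": 100,"delta_pos": [0.1,-2.73,2.39],"dr": [0,0,0]},
  {"gripper": 100,"delta_pos": [0.1,-2.73,2.39],"dr": [0,0,0]},
  {"gripper": 100,"delta_pos": [0.1,-2.73,2.39],"dr": [0,0,0]},
  {"gripper": 100,"delta_pos": [0.1,-2.73,2.39],"dr": [0,0,0]},
  {"gripper": 100,"delta_pos": [0.1,-2.73,2.39],"dr": [0,0,0]},
])

```text
t: 0.92
ee_pos: [316.1, 389.6, 236.4]
orientation: [0.345, 1.543, -0.344]
ft_force: [0.6, -0.3, 0.4]
width: 88.0
```

>>> apply_moves([
  {"gripper": 100,"delta_pos": [0.1,-2.73,2.39],"dr": [0,0,0]},
  {"gripper": 100,"delta_pos": [0.1,-2.73,2.39],"dr": [0,0,0]},
  {"gripper": 100,"delta_pos": [0.1,-2.73,2.39],"dr": [0,0,0]},
  {"gripper": 100,"delta_pos": [0.1,-2.73,2.39],"dr": [0,0,0]},
  {"gripper": 100,"delta_pos": [0.1,-2.73,2.39],"dr": [0,0,0]},
])

```text
t: 1.33
ee_pos: [366.3, 215.2, 231.6]
orientation: [0.345, 1.543, -0.344]
ft_force: [0.7, 0.4, -0.0]
width: 87.7
```

>>> apply_moves([
  {"gripper": 100,"delta_pos": [0.1,-2.73,2.39],"dr": [0,0,0]},
  {"gripper": 100,"delta_pos": [0.1,-2.73,2.39],"dr": [0,0,0]},
  {"gripper": 100,"delta_pos": [0.1,-2.73,2.39],"dr": [0,0,0]},
  {"gripper": 100,"delta_pos": [0.1,-2.73,2.39],"dr": [0,0,0]},
  {"gripper": 100,"delta_pos": [0.1,-2.73,2.39],"dr": [0,0,0]},
])

```text
t: 1.75
ee_pos: [416.4, 40.6, 226.7]
orientation: [0.345, 1.542, -0.345]
ft_force: [0.4, 0.7, -0.4]
width: 88.1
```

>>> apply_moves([
  {"gripper": 100,"delta_pos": [0.1,-2.73,2.39],"dr": [0,0,0]},
  {"gripper": 100,"delta_pos": [0.1,-2.73,2.39],"dr": [0,0,0]},
  {"gripper": 100,"delta_pos": [0.1,-2.73,2.39],"dr": [0,0,0]},
  {"gripper": 100,"delta_pos": [0.1,-2.73,2.39],"dr": [0,0,0]},
  {"gripper": 100,"delta_pos": [0.1,-2.73,2.39],"dr": [0,0,0]},
])

```text
t: 2.17
ee_pos: [466.4, -134.0, 221.6]
orientation: [0.345, 1.542, -0.345]
ft_force: [0.3, 0.9, -0.6]
width: 87.7
```

>>> apply_moves([
  {"gripper": 100,"delta_pos": [0,0,0],"dr": [0.11,0,0]},
  {"gripper": 100,"delta_pos": [0,0,0],"dr": [0.11,0,0]},
  {"gripper": 100,"delta_pos": [0,0,0],"dr": [0.11,0,0]},
  {"gripper": 100,"delta_pos": [0,0,0],"dr": [0.11,0,0]},
  {"gripper": 100,"delta_pos": [0,0,0],"dr": [0.11,0,0]},
])

```text
t: 2.58
ee_pos: [466.1, -132.3, 221.4]
orientation: [0.776, 1.428, -0.776]
ft_force: [0.9, -1.4, 0.6]
width: 88.2
```

>>> apply_moves([
  {"gripper": 100,"delta_pos": [0,0,0],"dr": [0.11,0,0]},
  {"gripper": 100,"delta_pos": [0,0,0],"dr": [0.11,0,0]},
  {"gripper": 100,"delta_pos": [0,0,0],"dr": [0.11,0,0]},
  {"gripper": 100,"delta_pos": [0,0,0],"dr": [0.11,0,0]},
  {"gripper": 100,"delta_pos": [0,0,0],"dr": [0.11,0,0]},
])

```text
t: 3.0
ee_pos: [466.2, -132.1, 221.5]
orientation: [1.19, 1.221, -1.19]
ft_force: [0.0, -0.9, 0.1]
width: 88.1
```

>>> apply_moves([
  {"gripper": 100,"delta_pos": [0,0,0],"dr": [0.11,0,0]},
  {"gripper": 100,"delta_pos": [0,0,0],"dr": [0.11,0,0]},
  {"gripper": 100,"delta_pos": [0,0,0],"dr": [0.11,0,0]},
  {"gripper": 100,"delta_pos": [0,0,0],"dr": [0.11,0,0]},
  {"gripper": 100,"delta_pos": [0,0,0],"dr": [0.11,0,0]},
])

```text
t: 3.42
ee_pos: [466.2, -132.1, 221.5]
orientation: [1.584, 0.913, -1.584]
ft_force: [0.2, -0.0, 0.5]
width: 87.8
```

```bash
python3 -c "
from h import *
plan((466.5,-132.3,89),1.049+np.pi/2)"
```

```text
t 3.42 pos [ 466.2 -132.1  221.5] axes [[0.0, 0.866, -0.501], [-0.0, -0.501, -0.866], [-1.0, 0.0, -0.0]] w 87.8 F [ 0.2 -0.   0.5] q6 0.224
tilt 0.02 delta cm tool [1.3252e+01 3.5000e-02 7.0000e-03]
ytool yaw -0.5244 world turn 0.0026 -> dr x -0.0026
```

>>> apply_moves([
  {"gripper": 100,"delta_pos": [3.0,0,0],"dr": [0,0,0]},
  {"gripper": 100,"delta_pos": [3.0,0,0],"dr": [0,0,0]},
  {"gripper": 100,"delta_pos": [3.0,0,0],"dr": [0,0,0]},
  {"gripper": 100,"delta_pos": [2.5,0,0],"dr": [0,0,0]},
  {"gripper": 100,"delta_pos": [1.7,0,0],"dr": [0,0,0]},
])

```text
t: 3.83
ee_pos: [465.2, -131.8, 87.4]
orientation: [1.58, 0.919, -1.582]
ft_force: [0.4, 0.2, -0.2]
width: 87.8
```

>>> apply_moves([
  {"gripper": 0,"delta_pos": [0,0,0],"dr": [0,0,0]},
  {"gripper": 0,"delta_pos": [0,0,0],"dr": [0,0,0]},
  {"gripper": 0,"delta_pos": [0,0,0],"dr": [0,0,0]},
  {"gripper": 0,"delta_pos": [0,0,0],"dr": [0,0,0]},
  {"gripper": 0,"delta_pos": [0,0,0],"dr": [0,0,0]},
])

```text
t: 4.25
ee_pos: [467.0, -132.3, 90.7]
orientation: [1.581, 0.915, -1.578]
ft_force: [0.3, 0.2, -0.0]
width: 58.1
```

>>> apply_moves([
  {"gripper": 0,"delta_pos": [0,0,0],"dr": [0,0,0]},
  {"gripper": 0,"delta_pos": [0,0,0],"dr": [0,0,0]},
  {"gripper": 0,"delta_pos": [0,0,0],"dr": [0,0,0]},
  {"gripper": 0,"delta_pos": [0,0,0],"dr": [0,0,0]},
  {"gripper": 0,"delta_pos": [0,0,0],"dr": [0,0,0]},
])

```text
t: 4.67
ee_pos: [466.1, -132.0, 89.5]
orientation: [1.58, 0.917, -1.58]
ft_force: [-0.1, 0.2, 0.7]
width: 24.5
```

Run:
```python
from h import *
plan((466.5,-132.3,89),1.049+np.pi/2)
d=get('side');save(cv2.resize(d['img'][190:310,230:360],None,fx=4,fy=4,interpolation=cv2.INTER_CUBIC),'grasp')
```

```text
t 4.67 pos [ 466.1 -132.    89.5] axes [[0.0, 0.868, -0.496], [-0.0, -0.496, -0.868], [-1.0, 0.0, -0.0]] w 24.5 F [-0.1  0.2  0.7] q6 0.218
tilt 0.01 delta cm tool [0.047 0.045 0.004]
ytool yaw -0.519 world turn -0.0027 -> dr x 0.0027
```

View pics/grasp.png

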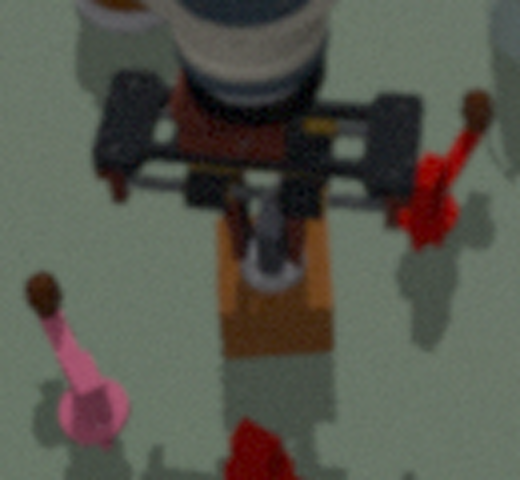

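The picture shows both fingers straddling the grey hub at crop (270,225), clear of the red and pink look-alikes. Next I close fully, then lift straight up.

>>> apply_moves([
  {"gripper": 0,"delta_pos": [0,0,0],"dr": [0,0,0]},
  {"gripper": 0,"delta_pos": [0,0,0],"dr": [0,0,0]},
  {"gripper": 0,"delta_pos": [0,0,0],"dr": [0,0,0]},
  {"gripper": 0,"delta_pos": [0,0,0],"dr": [0,0,0]},
  {"gripper": 0,"delta_pos": [0,0,0],"dr": [0,0,0]},
])

```text
t: 5.13
ee_pos: [466.2, -132.0, 89.4]
orientation: [1.58, 0.917, -1.58]
ft_force: [-0.0, -0.9, -0.4]
width: 15.8
```

>>> apply_moves([
  {"gripper": 0,"delta_pos": [-1,0,0],"dr": [0,0,0]},
  {"gripper": 0,"delta_pos": [-1,0,0],"dr": [0,0,0]},
  {"gripper": 0,"delta_pos": [-1,0,0],"dr": [0,0,0]},
  {"gripper": 0,"delta_pos": [-1,0,0],"dr": [0,0,0]},
  {"gripper": 0,"delta_pos": [-1,0,0],"dr": [0,0,0]},
])

```text
t: 5.55
ee_pos: [466.2, -132.1, 140.8]
orientation: [1.581, 0.917, -1.58]
ft_force: [-0.4, -0.1, -1.6]
width: 15.9
```

>>> apply_moves([
  {"gripper": 0,"delta_pos": [-2,0,0],"dr": [0,0,0]},
  {"gripper": 0,"delta_pos": [-2,0,0],"dr": [0,0,0]},
  {"gripper": 0,"delta_pos": [-2,0,0],"dr": [0,0,0]},
  {"gripper": 0,"delta_pos": [-1.5,0,0],"dr": [0,0,0]},
  {"gripper": 0,"delta_pos": [-0.5,0,0],"dr": [0,0,0]},
])

```text
t: 5.97
ee_pos: [467.3, -132.4, 222.5]
orientation: [1.582, 0.914, -1.577]
ft_force: [0.7, -0.1, -1.4]
width: 15.9
```

Run:
```python
from h import *
plan((467.5,169.7,225),0.19+np.pi/2+np.pi/2)
```

```text
t 5.97 pos [ 467.3 -132.4  222.5] axes [[0.005, 0.868, -0.496], [-0.001, -0.496, -0.868], [-1.0, 0.005, -0.001]] w 15.9 F [ 0.7 -0.1 -1.4] q6 0.218
tilt 0.27 delta cm tool [ -0.287 -14.97  -26.242]
ytool yaw -0.5191 world turn 0.7091 -> dr x -0.7091
```

>>> apply_moves([
  {"gripper": 0,"delta_pos": [0,-1.5,-2.62],"dr": [0,0,0]},
  {"gripper": 0,"delta_pos": [0,-1.5,-2.62],"dr": [0,0,0]},
  {"gripper": 0,"delta_pos": [0,-1.5,-2.62],"dr": [0,0,0]},
  {"gripper": 0,"delta_pos": [0,-1.5,-2.62],"dr": [0,0,0]},
  {"gripper": 0,"delta_pos": [0,-1.5,-2.62],"dr": [0,0,0]},
])

```text
t: 6.38
ee_pos: [465.4, 20.2, 219.4]
orientation: [1.581, 0.917, -1.581]
ft_force: [1.0, -0.5, -1.6]
width: 16.1
```

>>> apply_moves([
  {"gripper": 0,"delta_pos": [0,-1.5,-2.62],"dr": [0,0,0]},
  {"gripper": 0,"delta_pos": [0,-1.5,-2.62],"dr": [0,0,0]},
  {"gripper": 0,"delta_pos": [0,-1.5,-2.62],"dr": [0,0,0]},
  {"gripper": 0,"delta_pos": [0,-1.5,-2.62],"dr": [0,0,0]},
  {"gripper": 0,"delta_pos": [0,-1.5,-2.62],"dr": [0,0,0]},
])

```text
t: 6.8
ee_pos: [465.2, 171.3, 219.3]
orientation: [1.58, 0.917, -1.581]
ft_force: [-0.0, -0.7, -1.6]
width: 15.5
```

>>> apply_moves([
  {"gripper": 0,"delta_pos": [0,0,0],"dr": [-0.071,0,0]},
  {"gripper": 0,"delta_pos": [0,0,0],"dr": [-0.071,0,0]},
  {"gripper": 0,"delta_pos": [0,0,0],"dr": [-0.071,0,0]},
  {"gripper": 0,"delta_pos": [0,0,0],"dr": [-0.071,0,0]},
  {"gripper": 0,"delta_pos": [0,0,0],"dr": [-0.071,0,0]},
])

```text
t: 7.22
ee_pos: [465.4, 169.9, 219.2]
orientation: [1.326, 1.129, -1.327]
ft_force: [-0.8, 1.1, -1.2]
width: 16.1
```

>>> apply_moves([
  {"gripper": 0,"delta_pos": [0,0,0],"dr": [-0.071,0,0]},
  {"gripper": 0,"delta_pos": [0,0,0],"dr": [-0.071,0,0]},
  {"gripper": 0,"delta_pos": [0,0,0],"dr": [-0.071,0,0]},
  {"gripper": 0,"delta_pos": [0,0,0],"dr": [-0.071,0,0]},
  {"gripper": 0,"delta_pos": [0,0,0],"dr": [-0.071,0,0]},
])

```text
t: 7.63
ee_pos: [465.4, 169.7, 219.2]
orientation: [1.064, 1.295, -1.065]
ft_force: [-0.2, -0.3, -1.2]
width: 15.8
```

>>> apply_moves([
  {"gripper": 0,"delta_pos": [0,0,0],"dr": [0,0,0]},
  {"gripper": 0,"delta_pos": [0,0,0],"dr": [0,0,0]},
  {"gripper": 0,"delta_pos": [0,0,0],"dr": [0,0,0]},
  {"gripper": 0,"delta_pos": [0,0,0],"dr": [0,0,0]},
  {"gripper": 0,"delta_pos": [0,0,0],"dr": [0,0,0]},
])

```text
t: 8.05
ee_pos: [465.8, 169.8, 219.4]
orientation: [1.068, 1.293, -1.068]
ft_force: [0.7, -0.4, -0.9]
width: 16.2
```

Run:
```python
from h import *
plan((467.5,169.7,225),0.19+np.pi)
d=get('side');t=get('top')
f=lambda i:cv2.resize(i,None,fx=4,fy=4,interpolation=cv2.INTER_CUBIC)
save(np.hstack([f(d['img'][110:210,215:315]),f(t['img'][180:280,190:290])]),'over')
```

```text
t 8.05 pos [465.8 169.8 219.4] axes [[-0.0, 0.982, 0.189], [-0.0, 0.189, -0.982], [-1.0, -0.0, 0.0]] w 16.2 F [ 0.7 -0.4 -0.9] q6 0.136
tilt 0.0 delta cm tool [-0.563  0.166  0.047]
ytool yaw 0.1901 world turn -0.0001 -> dr x 0.0001
```

View pics/over.png

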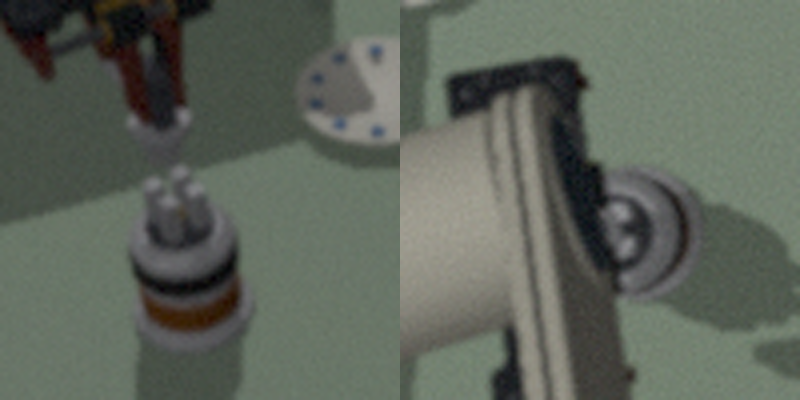

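Run:
```python
from fit import *
d=avg('side',6);o=ctrl.get_obs();tp=o['ee_pos'];print(tp)
yaw=0.19+np.pi/2;zo=tp[2]-64.4
def cyl(r,z0,z1,n=40):
    t=np.linspace(0,2*np.pi,n);return [np.c_[r*np.cos(t),r*np.sin(t),np.full(n,z)] for z in(z0,z1)]
def box(hx,hy,z0,z1):
    return np.array([[sx*hx,sy*hy,z] for sx in(-1,1) for sy in(-1,1) for z in(z0,z1)])
def crank():
    return [np.vstack(cyl(21,30,36))]+[box(*b,*z) for b,z in(((13,3.5),(4,30)),((3.5,13),(4,30)),((11,2.5),(0,4)),((2.5,11),(0,4)))]
def head():
    return [box(17,17,-38,0)]  # square head hull
S=8
def render(parts,c,z,yw,r0,c0,h,w):
    m=np.zeros((h*S,w*S),np.uint8);Rz=R.from_euler('z',yw).as_matrix()
    for p in parts:
        q=p@Rz.T+[c[0],c[1],z];uv=np.array([proj(d,x) for x in q])
        uv=((uv-[c0,r0]+.5)*S).astype(np.float32);cv2.fillConvexPoly(m,cv2.convexHull(uv).astype(np.int32),255)
    return cv2.resize(m,(w,h),interpolation=cv2.INTER_AREA)/255.
W=pts(d)
from scipy.optimize import minimize
# crank: window below collar mid-line
u,v=proj(d,[tp[0],tp[1],zo+33]);r0,c0,h,w=int(v)+1,int(u)-18,16,36
zz=W[r0:r0+h,c0:c0+w];print(u,v);np.set_printoptions(linewidth=220,suppress=True,precision=0);print(zz[:,4:34,2])
mask=(zz[...,2]>125).astype(float)
sub=d['img'][r0:r0+h,c0:c0+w].mean(2)
for nm,val in(('mask',mask),):
    f=lambda p:-np.corrcoef(render(crank(),p,zo,yaw,r0,c0,h,w).ravel(),val.ravel())[0,1]
    g=[(f(tp[:2]+[a,b]),a,b) for a in np.arange(-5,5.1,.5) for b in np.arange(-6,6.1,.5)];print(nm,sorted(g)[:6])
```

```text
[465.85603669 169.88980217 219.39392401]
254.66291757011064 140.4318068966669
[[  3.   2.   2.   1.   2.   1.   2. 192. 192. 193. 193. 191. 192. 194. 198. 197. 195. 195. 192. 192. 193. 192. 190.   1.   1.   1.   2.   2.   3.   0.]
 [  2.   2.   3.   3.   3.   2.   2.   1. 192. 192. 192. 192. 193. 194. 194. 193. 192. 192. 192. 192. 192. 190.   1.   2.   1.   1.   3.   1.   2.   2.]
 [  2.   2.   3.   0.   2.   0.   2.   3. 190. 192. 192. 191. 192. 192. 193. 191. 192. 192. 192. 192. 189. 187.   1.   1.   2.   1.   1.   3.   1.   1.]
 [  3.   0.   2.   1.   0.   2.   1.   1.   1. 188. 190. 192. 192. 192. 192. 191. 191. 190. 191. 188. 171.   0.   2.   3.  -1.  -0.   3.   1.   0.   3.]
 [  1.   1.   2.   1.   2.   2.   2.   3.   2.   1. 186. 187. 190. 189. 190. 189. 188. 188. 187. 169. 168.   2.  -0.   1.   3.   1.   3.   1.   2.   1.]
 [  0.   1.   2.   1.   2.   2.   0.   2.   3.   1.   1. 173. 176. 174. 173. 172. 178. 178. 177. 165. 164.   2.   2.   0.   1.   2.   1.   2.   2.   2.]
 [  1.   3.   3.   2.   1.   2.   3.   3.   1.   1.   3. 168. 172. 171. 170. 169. 172. 173. 173. 162. 16
[... 1146 characters left out ...]
   2.   3.   0.   1.   1.   0. 130. 129. 128. 128. 129.   1.   0. 121. 126. 124. 124. 122.   2. 129.   1.   1.   0.   2.   1.]
 [  1.   1.   1.   2.   2.   3.   2.   0.   1.   1.   2. 129. 129. 129. 129. 129.   2.   1. 115. 123. 122. 119. 130. 129. 129. 129.   2.   1.   1.   1.]]
mask [(np.float64(-0.8239611917301565), np.float64(1.0), np.float64(2.0)), (np.float64(-0.8223904365817196), np.float64(1.0), np.float64(2.5)), (np.float64(-0.8221754832995909), np.float64(1.0), np.float64(1.5)), (np.float64(-0.8215207861689111), np.float64(1.0), np.float64(3.0)), (np.float64(-0.8194083522504976), np.float64(0.5), np.float64(2.0)), (np.float64(-0.8191644425556521), np.float64(0.5), np.float64(2.5))]
```

```bash
cat > rel.py <<'E'
from fit import *
d=None;S=8
def cyl(r,z0,z1,n=40):
    t=np.linspace(0,2*np.pi,n);return np.vstack([np.c_[r*np.cos(t),r*np.sin(t),np.full(n,z)] for z in(z0,z1)])
def box(x0,x1,y0,y1,z0,z1): return np.array([[x,y,z] for x in(x0,x1) for y in(y0,y1) for z in(z0,z1)],float)
CR=[cyl(21,30,36),box(-13,13,-3.5,3.5,4,30),box(-3.5,3.5,-13,13,4,30),box(-11,11,-2.5,2.5,0,4),box(-2.5,2.5,-11,11,0,4)]
JW=[box(*sorted((a*4.75,a*17)),*sorted((b*4.75,b*17)),-14,0) for a in(-1,1) for b in(-1,1)]
def render(d,parts,c,z,yw,win):
    r0,c0,h,w=win;m=np.zeros((h*S,w*S),np.uint8);Rz=R.from_euler('z',yw).as_matrix()
    for p in parts:
        uv=np.array([proj(d,x) for x in p@Rz.T+[c[0],c[1],z]])
        uv=((uv-[c0,r0]+.5)*S).astype(np.float32);cv2.fillConvexPoly(m,cv2.convexHull(uv).astype(np.int32),255)
    return cv2.resize(m,(w,h),interpolation=cv2.INTER_AREA)/255.
def fitp(d,parts,c,z,win,val,ok,y0,dy,nm):
    f=lambda p:-np.corrcoef(render(d,parts,p[:2],z,p[2],win)[ok],val[ok])[0,1]
    r=DE(f,[(c[0]-5,c[0]+5),(c[1]-6,c[1]+6),(y0-dy,y0+dy)],seed=2,maxiter=25,popsize=10,polish=False)
    print(nm,r.x[:2].round(2),r.x[2].round(3),'corr',round(-r.fun,3));return r.x
def rel(d,tp,ytool,mc=(467.5,169.7),my=.19):
    W=pts(d);zo=tp[2]-64.4
    u,v=proj(d,[tp[0],tp[1],zo+33]);win=(int(v)+1,int(u)-18,16,36);sl=np.s_[win[0]:win[0]+16,win[1]:win[1]+36]
    z=np.nan_to_num(W[sl][...,2]);a=fitp(d,CR,tp,zo,win,(z>136).astype(float),np.ones_like(z,bool),ytool+np.pi/2,.15,'crank')
    print(' crank-TCP',(a[:2]-tp[:2]).round(2))
    u,v=proj(d,[*mc,122]);win=(int(v)-16,int(u)-20,30,40);sl=np.s_[win[0]:win[0]+30,win[1]:win[1]+40]
    z=np.nan_to_num(W[sl][...,2]);ok=z<136
    b=fitp(d,JW,mc,128,win,((z>114.5)&ok).astype(float),ok,my,.25,'jaws');print(' mill-crank',(b[:2]-a[:2]).round(2),'dyaw',b[2]-a[2]+np.pi/2)
E
python3 - <<'E'
from rel import *
d=avg('side',6);o=ctrl.get_obs();rel(d,o['ee_pos'],.19)
import pickle
rel0=pickle.load(open('/tmp/ds.pkl','rb'))
for e in rel0:   # jaws alone in the first pictures
    W=pts(e);mc=(467.5,169.7);u,v=proj(e,[*mc,122]);win=(int(v)-16,int(u)-20,30,40);z=np.nan_to_num(W[win[0]:win[0]+30,win[1]:win[1]+40][...,2])
    fitp(e,JW,mc,128,win,(z>114.5).astype(float),z<200,.19,.25,'jaws0')
E
```

```text
crank [466.52 172.29] 1.71 corr 0.986
 crank-TCP [0.7  2.42]
jaws [468.65 172.01] 0.177 corr 0.96
 mill-crank [ 2.13 -0.28] dyaw 0.03804195952945877
jaws0 [467.21 170.91] 0.207 corr 0.961
jaws0 [469.01 172.44] 0.189 corr 0.953
```

Both cameras agree: the side view asks for a shift of (+2.1, -0.3) mm, and the top view gives a mill centre within 0.5 mm of that. The slot yaw comes out at about 0.19. I correct the shift and go down to just above the jaws.

>>> apply_moves([
  {"gripper": 0,"delta_pos": [0,0.1,0.03],"dr": [0,0,0]},
  {"gripper": 0,"delta_pos": [0,0.1,0.02],"dr": [0,0,0]},
  {"gripper": 0,"delta_pos": [1.0,0,0],"dr": [0,0,0]},
  {"gripper": 0,"delta_pos": [1.0,0,0],"dr": [0,0,0]},
  {"gripper": 0,"delta_pos": [0.4,0,0],"dr": [0,0,0]},
])

```text
t: 9.17
ee_pos: [466.9, 169.4, 193.5]
orientation: [1.066, 1.295, -1.069]
ft_force: [-0.3, -0.5, -2.4]
width: 15.8
```

>>> apply_moves([
  {"gripper": 0,"delta_pos": [0,0,0],"dr": [0,0,0]},
  {"gripper": 0,"delta_pos": [0,0,0],"dr": [0,0,0]},
  {"gripper": 0,"delta_pos": [0,0,0],"dr": [0,0,0]},
  {"gripper": 0,"delta_pos": [0,0,0],"dr": [0,0,0]},
  {"gripper": 0,"delta_pos": [0,0,0],"dr": [0,0,0]},
])

```text
t: 9.58
ee_pos: [468.1, 169.8, 195.7]
orientation: [1.068, 1.293, -1.067]
ft_force: [0.3, -0.2, -3.0]
width: 16.3
```

```bash
python3 -c "
from h import *
plan((467.8,169.6,162.4),.193+np.pi)"
```

```text
t 9.58 pos [468.1 169.8 195.7] axes [[0.001, 0.982, 0.19], [0.0, 0.19, -0.982], [-1.0, 0.001, -0.0]] w 16.3 F [ 0.3 -0.2 -3. ] q6 0.133
tilt 0.04 delta cm tool [ 3.327 -0.036  0.018]
ytool yaw 0.191 world turn 0.002 -> dr x -0.002
```

>>> apply_moves([
  {"gripper": 0,"delta_pos": [0.2,-0.02,0],"dr": [0,0,0]},
  {"gripper": 0,"delta_pos": [0.2,0,0],"dr": [0,0,0]},
  {"gripper": 0,"delta_pos": [0.2,0,0],"dr": [0,0,0]},
  {"gripper": 0,"delta_pos": [0.2,0,0],"dr": [0,0,0]},
  {"gripper": 0,"delta_pos": [0.2,0,0],"dr": [0,0,0]},
])

```text
t: 10.0
ee_pos: [467.6, 169.7, 185.1]
orientation: [1.067, 1.294, -1.067]
ft_force: [0.6, -0.8, -0.6]
width: 15.5
```

No force with the foot about 7 mm below the mouth, so the stem is in the slots. I keep going down to the spring.

>>> apply_moves([
  {"gripper": 0,"delta_pos": [0.25,0,0],"dr": [0,0,0]},
  {"gripper": 0,"delta_pos": [0.25,0,0],"dr": [0,0,0]},
  {"gripper": 0,"delta_pos": [0.25,0,0],"dr": [0,0,0]},
  {"gripper": 0,"delta_pos": [0.25,0,0],"dr": [0,0,0]},
  {"gripper": 0,"delta_pos": [0.25,0,0],"dr": [0,0,0]},
])

```text
t: 10.42
ee_pos: [467.7, 169.7, 172.6]
orientation: [1.067, 1.294, -1.067]
ft_force: [-0.3, 0.4, -1.2]
width: 16.0
```

```bash
python3 -c "
from h import *
plan((467.8,169.6,162.4),.193+np.pi)"
```

```text
t 10.42 pos [467.7 169.7 172.6] axes [[-0.0, 0.982, 0.19], [-0.0, 0.19, -0.982], [-1.0, -0.0, 0.0]] w 16.0 F [-0.3  0.4 -1.2] q6 0.133
tilt 0.0 delta cm tool [1.019 0.01  0.015]
ytool yaw 0.1911 world turn 0.0019 -> dr x -0.0019
```

>>> apply_moves([
  {"gripper": 0,"delta_pos": [0.2,0,0],"dr": [0,0,0]},
  {"gripper": 0,"delta_pos": [0.2,0,0],"dr": [0,0,0]},
  {"gripper": 0,"delta_pos": [0.2,0,0],"dr": [0,0,0]},
  {"gripper": 0,"delta_pos": [0.2,0,0],"dr": [0,0,0]},
  {"gripper": 0,"delta_pos": [0,0,0],"dr": [0,0,0]},
])

```text
t: 10.83
ee_pos: [467.7, 169.7, 165.0]
orientation: [1.067, 1.293, -1.067]
ft_force: [-3.3, -0.4, 5.8]
width: 15.5
```

>>> apply_moves([
  {"gripper": 0,"delta_pos": [0.1,0,0],"dr": [0,0,0]},
  {"gripper": 0,"delta_pos": [0.1,0,0],"dr": [0,0,0]},
  {"gripper": 0,"delta_pos": [0,0,0],"dr": [0,0,0]},
  {"gripper": 0,"delta_pos": [0,0,0],"dr": [0,0,0]},
  {"gripper": 0,"delta_pos": [0,0,0],"dr": [0,0,0]},
])

```text
t: 11.25
ee_pos: [467.8, 169.7, 163.4]
orientation: [1.067, 1.293, -1.067]
ft_force: [-2.3, -0.8, 6.9]
width: 15.7
```

```bash
python3 -c "
from h import *
plan((467.8,169.6,162.4),.193+np.pi)"
```

```text
t 11.25 pos [467.8 169.7 163.4] axes [[0.0, 0.982, 0.19], [0.0, 0.19, -0.982], [-1.0, 0.0, -0.0]] w 15.7 F [-2.3 -0.8  6.9] q6 0.133
tilt 0.01 delta cm tool [0.1   0.002 0.014]
ytool yaw 0.191 world turn 0.002 -> dr x -0.002
```

>>> apply_moves([
  {"gripper": 0,"delta_pos": [0.1,0,0],"dr": [0,0,0]},
  {"gripper": 0,"delta_pos": [0,0,0],"dr": [0,0,0]},
  {"gripper": 0,"delta_pos": [0,0,0],"dr": [0,0,0]},
  {"gripper": 0,"delta_pos": [0,0,0],"dr": [0,0,0]},
  {"gripper": 0,"delta_pos": [0,0,0],"dr": [0,0,0]},
])

```text
t: 11.67
ee_pos: [467.7, 169.7, 162.4]
orientation: [1.067, 1.293, -1.067]
ft_force: [-2.2, -1.9, 8.0]
width: 15.9
```

>>> apply_moves([
  {"gripper": 0,"delta_pos": [0.05,0,0],"dr": [0,0,0]},
  {"gripper": 0,"delta_pos": [0,0,0],"dr": [0,0,0]},
  {"gripper": 0,"delta_pos": [0,0,0],"dr": [0,0,0]},
  {"gripper": 0,"delta_pos": [0,0,0],"dr": [0,0,0]},
  {"gripper": 0,"delta_pos": [0,0,0],"dr": [0,0,0]},
])

```text
t: 12.08
ee_pos: [467.8, 169.7, 162.4]
orientation: [1.068, 1.293, -1.067]
ft_force: [-3.8, -0.6, 12.5]
width: 15.6
```

The force jumped from 8 to 12.5 N and z stopped at 162.4, which is the predicted home height. I'll press slightly more and check with the cameras.

>>> apply_moves([
  {"gripper": 0,"delta_pos": [0.03,0,0],"dr": [0,0,0]},
  {"gripper": 0,"delta_pos": [0,0,0],"dr": [0,0,0]},
  {"gripper": 0,"delta_pos": [0,0,0],"dr": [0,0,0]},
  {"gripper": 0,"delta_pos": [0,0,0],"dr": [0,0,0]},
  {"gripper": 0,"delta_pos": [0,0,0],"dr": [0,0,0]},
])

```text
t: 12.5
ee_pos: [467.8, 169.8, 162.3]
orientation: [1.068, 1.293, -1.067]
ft_force: [-5.2, -2.2, 16.2]
width: 16.2
```

Run:
```python
from h import *
plan((467.8,169.6,162.4),.193+np.pi)
d=avg('side',4);W=pts(d);u,v=proj(d,[467.8,152,134]);print(u,v)
np.set_printoptions(precision=0,suppress=True,linewidth=200);r,c=int(v),int(u)
print(W[r-6:r+10,c-14:c+15,2])
save(cv2.resize(d['img'][r-60:r+50,c-60:c+60],None,fx=5,fy=5,interpolation=cv2.INTER_CUBIC),'home')
plan((467.8,169.6,162.4))
```

```text
t 12.5 pos [467.8 169.8 162.3] axes [[0.0, 0.982, 0.19], [0.0, 0.19, -0.982], [-1.0, 0.0, -0.0]] w 16.2 F [-5.2 -2.2 16.2] q6 0.133
tilt 0.02 delta cm tool [-0.007  0.001  0.016]
ytool yaw 0.191 world turn 0.002 -> dr x -0.002
259.7435976846233 159.08682109756785
[[  2.   1.   1.   2.   1.   2.   2. 150. 156. 157. 155. 152. 155. 154. 150. 150. 149. 136. 135. 135. 134.   0.   1.   2.   1.   2.   4.   2.   2.]
 [  1.   2.   0.   2.   1.   2. 135. 135. 152. 154. 151. 150. 151. 149. 148. 146. 145. 143. 135. 135. 133.   1.   2.  -0.   1.   2.   1.   1.   1.]
 [  1.   1.   1.   3.   1.   2. 135. 134. 135. 149. 149. 148. 146. 145. 144. 142. 140. 139. 135. 135. 136.   1.   3.   1.   0.   1.   1.  -0.   1.]
 [  2.   1.   1.   3.   1.   0. 134. 135. 135. 146. 146. 139. 144. 143. 140. 139. 138. 135. 136. 135. 133.   2.   0.   1.   2.   1.  -0.   1.   1.]
 [  0.   2.   0.   1.   1.   1. 135. 134. 135. 136. 135. 135. 138. 138. 137. 136. 134. 135. 135. 136. 131. 129.   1.   1.   2.   2.   1.   2.   0.]
 [  1.   0.   1.  -0.   1.  -1. 120. 135. 136. 136. 135. 136. 134. 135. 135. 136. 134. 136. 134.
[... 996 characters left out ...]
 115. 115. 114. 111. 109. 104. 103. 101. 104. 103. 100.  98.  95.  90.  91.  89.  86.  85.]
 [  3.   2.   1.  87.  90.  93.  94.  95.  95.  95. 105. 109. 112. 109. 108. 105. 100.  94.  94.  99.  97.  97.  94.  94.  92.  92.  88.  87.  85.]
 [  2.   1.  83.  86.  91.  91.  89.  96.  95.  95.  94. 104. 107. 106. 102. 103.  95.  96.  95.  95.  96.  96.  94.  89.  91.  90.  89.  87.  84.]
 [  2.   1.  84.  89.  89.  89.  91.  95.  94.  94.  94.  99. 104. 102. 100. 100.  95.  94.  95.  95.  93.  94.  92.  91.  90.  90.  88.  86.  85.]]
t 12.7 pos [468. 170. 162.] axes [[0.0, 0.982, 0.19], [0.0, 0.19, -0.982], [-1.0, 0.0, -0.0]] w 15.9 F [-5. -2. 16.] q6 0.133
tilt 0.02 delta cm tool [-0.  0.  0.]
```

View pics/home.png

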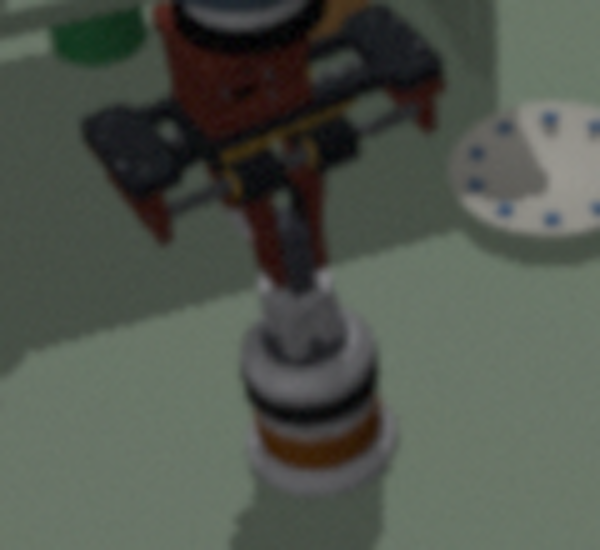

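The picture shows the collar, at about (297,283), resting on the jaw head with no visible gap, and the fingers still on the hub. The collar top measures about 135 mm against an expected 134; the jaw tops read about 1 mm high in the same camera. I'm handing the job in.

```bash
python3 -c "
from h import *
plan((467.8,169.6,162.4)); print(ctrl.close_job())"
```

```text
t 12.7 pos [467.7 169.8 162.3] axes [[0.0, 0.982, 0.19], [0.0, 0.19, -0.982], [-1.0, 0.0, -0.0]] w 15.9 F [-5.3 -1.7 15.9] q6 0.133
tilt 0.02 delta cm tool [-0.01   0.004  0.017]
the job is handed in; nothing more can be done
None
```

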